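# Start the bench fan with the hooked rod

### The arm

A 6-joint arm with a two-finger parallel gripper is mounted at the origin on the work surface. World frame = base frame: x ahead of the robot, y to its left, z up, the work surface at z = 0. Lengths are in m, angles in rad, forces in N, time in s.
With the tool pointing down it reaches from about 0.325 to 0.85 m from the base axis. Payload 4.4 kg.
Tool frame: the origin (TCP) lies at the very end of the fingers, on their centre line; the grasp point (between the pads) lies 19 mm behind it; x points along the fingers, y is the direction in which the jaws open and shut, and the axes are right-handed (so a half turn about x gives the same grasp; the last joint's range is limited). The gripper opens to 94 mm and grips with 3 to 60 N. Pads are 16 mm wide; open, the fingers measure 119 mm over their backs; the gripper's body (75 mm by 177 mm) begins 78 mm behind the grasp point.
Start: joints at [1.155, 0.207, 1.542, -0, 1.393, -0.15], TCP at [0.151, 0.555, 0.205] pointing down, gripper open.
Joint ranges: [-2.73, 2.73], [-0.86, 2.22], [0.23, 2.46], [-1.11, 4.25], [0.08, 2.63], [-2.82, 2.82]. Speed limits (rad/s): [2.79, 2.79, 3.14, 3.14, 3.14, 3.14].

### API

Orientations are given as [roll, pitch, yaw] about the fixed x, y, z axes, in that order (R = Rz(yaw) Ry(pitch) Rx(roll)).
In Python, from workcell import sense, camera, camera_params, finish_job gives the robot as it stands.
- The arm moves only by the tool play_rows, never from a script. Its argument "plan" is a list of rows, each an object with "slide": the shift along the tool's x, y, z in m, a list of three; "angular": the turn, a rotation vector about the tool's x, y, z in rad, a list of three; "jaw": the finger opening in m, from 0 to 0.094. In form: [{"slide": [tx, ty, tz], "angular": [wx, wy, wz], "jaw": jaw}, ...]. A call has 1 to 10 rows; each row shifts and turns the commanded pose from where the row before left it, along the tool's axes as they then stand; what a row does not reach is not made up. A row lasts 1/10 s, in which the tool goes at most 50 mm and 8.59 degrees, less where a joint would pass 70% of its speed; a pose out of reach is approached as far as the arm can. A call is refused whole if a number of a shift passes 0.05 or a number of a turn 0.15, either way. A call with a gripper value outside its range is refused whole. The fingers move at their own pace and stop on an object; "force" is the grip in N (left out, the last holds). Time passes only in rows, so rows that do not move let the fingers close. It gives the time, the measured TCP pose, the force and the opening at its end, in the units of the state.
- sense(): the state, without advancing time (a new reading comes with each control period).
- camera(name): name is "scene" or "top" or "wrist"; returns (picture, depth): 420x560x3 uint8, red, green, blue; 420x560 float32, m along the optical axis (not along the pixel's ray), 0 where there is no reading.
- camera_params(name): a dict with "fx", "fy", "cx", "cy" (pixels), "position" and "orientation" of the camera in the world. Camera axes: x right, y up, looking along -z (the intrinsics and any distortion apply to the point x, -y, -z); pixel columns grow to the right and rows downward; lengths in m; the calibration is good to about 2 mm. A picture is of the moment at which its call begins: read the wrist's pose just before it. camera_params takes no time and is no camera call; for the wrist camera it gives the pose at the moment of the call.
- finish_job(): hands the job in, once; it reports no verdict.
The state is a dict: "time_s": time; "qpos": joint angles; "qvel": joint speeds; "joint_efforts": joint torques, N m; "position": TCP position; "orientation": TCP orientation; "wrist_force": force on the tool from outside, world axes, zero at the start; "ft_torque": the same for the moment, N m; "opening": finger opening in m.
Only numpy, scipy, OpenCV 4.12 (cv2) and the standard library are available. Lean on these libraries where they do the work, as an engineer would, in place of code of your own. Each camera call takes 0.05 s, during which the arm holds its last target.

### The job

Two lever switches stand behind the sheet-metal guard on the engraving bench. Take the hooked rod from its wooden rest, reach over the guard with it and pull the ball-headed lever fully over towards the guard; do not touch that lever with the gripper and leave the flat-headed lever as it is. Then lay the rod back on its rest as you found it.

Things in the scene. Friction and masses are not known exactly. Their poses are not given: they have to be found in the camera images.
- rod: hooked rod, about 0.3 kg: square brass handle 130 mm long, 18 x 18 mm; from its front end a 6 mm round steel rod runs straight on, then bends square down. Origin: centre of the handle; x along it towards the hook, z up. The bend is at x = +200 mm; from there the leg hangs straight down, its tip 100 mm below the handle's axis. Starts level on its rest, axis 129 mm above the bench
- rest: fixed wooden rest, left or right of the guard. Origin: middle of its underside; x along the rod lying on it. Two uprights 12 mm thick at x = +45 and -45 mm (78 mm clear between them for the fingers; the base there is 15 mm high) with tops at 135 mm; each has a notch 40 mm wide with a flat floor at 120 mm. The handle lies centred in both notches, 11 mm play on either side
- guard: the barrier, fixed: upright sheet-metal panel 250 mm wide (y), 4 mm thick, 140 mm high, with wings as high reaching 70 mm back (+x) at both ends. Origin: foot of the panel's middle, at bench height; x points back from the panel, away from the robot, z up. Behind it, at y about +60 and -60 mm (either way round), two switch boxes 35 mm high; lever pivots at x = 85 mm, 41 mm above the bench
- ball_head (a point): centre of the black ball (24 mm) at the end of the ball-headed lever, 70 mm from its pivot on an 8 mm thick steel stem. At the start the lever leans away from the guard, the ball 105 to 115 mm behind the panel and 104 to 109 mm above the bench; pulled fully over, the ball is about 55 mm behind the panel. It is free to be hooked from its far side
- ball_lever (a joint): angle (rad) of the ball-headed lever, swinging straight towards the guard (along the guard's x): 0 leaning 0.45 rad away from the guard, 0.45 upright, 0.9 at its stop, leaning towards the guard. Starts at 0 to 0.15; stays where it is left; moves with about 1 to 1.5 N at the ball
- flat_lever (a joint): angle (rad) of the other lever, alike but for its head: a black flat plate 34 mm wide, 30 mm high, 8 mm thick. It stands about 120 mm beside the ball-headed one. Starts at 0 to 0.15 and is to stay there

How it is judged:
By the outcome, as a careful person would: the job done as asked, in the order asked, and still so for the second after the job is handed in, with the robot touching nothing.
It also fails if it takes over 50 s, if anything falls off the work surface, if the arm or the gripper's body presses on something with over 40 N, if the wrist force passes 120 N, or if a joint passes its speed limit or range.

## Working session

There is one attempt and no reset: what is moved stays moved. The work goes in short steps, Python scripts to look and compute and a tool call to move; the robot and the scene stay as the last step left them, time stands still between calls to the robot, and variables do not carry over. Pictures are saved under pics/ and viewed, and the job is handed in when it is done.

Besides the shell and the picture viewer there is one more tool, called after "Request:" as name(argument=value, ...) on one line, values as JSON. play_rows: Moves the arm, as the interface text tells. Its arguments: {"type":"object","properties":{"plan":{"type":"array","items":{"type":"object","properties":{"slide":{"type":"array","items":{"type":"number"}},"angular":{"type":"array","items":{"type":"number"}},"jaw":{"type":"number"}}}},"force":{"type":"number"}},"required":["plan"]}

```bash
ls; mkdir -p pics; cat > h.py <<'E'
import numpy as np, cv2
from scipy.spatial.transform import Rotation as R
from workcell import sense, camera, camera_params, finish_job
def snap(n,f):
    p=camera_params(n); im,d=camera(n)
    cv2.imwrite(f'pics/{f}.png',im[:,:,::-1]); np.savez(f'pics/{f}.npz',d=d,im=im,p=np.array([p],dtype=object))
    return im,d,p
def load(f):
    z=np.load(f'pics/{f}.npz',allow_pickle=True); return z['im'],z['d'],z['p'][0]
def rot(p):
    o=np.array(p['orientation'])
    return o if o.shape==(3,3) else R.from_euler('xyz',o).as_matrix()
def px(p,u,v,d):
    c=np.array([(u-p['cx'])/p['fx']*d,-(v-p['cy'])/p['fy']*d,-d*np.ones_like(d)]) 
    return (rot(p)@c.reshape(3,-1)).T+np.array(p['position'])
E
python3 - <<'E'
from h import *
print(sense())
for n in ['scene','top','wrist']:
    im,d,p=snap(n,n+'0'); print(n,p)
E
```

```text
pics
{'time_s': 0.0, 'qpos': array([ 1.15453353e+00,  2.07404479e-01,  1.54292477e+00,  8.97250944e-06,
        1.39350511e+00, -1.50485118e-01]), 'qvel': array([-8.05056059e-08,  4.47370845e-04,  9.34962165e-04, -2.10596437e-03,
       -1.13406055e-03, -1.85149974e-03]), 'joint_efforts': array([-1.32821722e-03, -3.70851374e+01, -2.81424487e+01,  6.95924414e-02,
        3.58743325e-02, -1.58014454e-04]), 'position': array([0.15070261, 0.55407257, 0.20431348]), 'orientation': array([-1.72521963,  1.56855461, -1.99099891]), 'wrist_force': array([-0.40531034,  0.13986185,  0.16508337]), 'ft_torque': array([ 0.00101533,  0.01773981, -0.00112672]), 'opening': 0.09358052127349269}
scene {'fx': 527.4839595360309, 'fy': 527.4839595360309, 'cx': 282.3953835298315, 'cy': 212.8952052248395, 'position': array([1.18813089, 0.10661511, 1.14427409]), 'orientation': array([5.24030801e-01, 5.46225680e-04, 1.76399005e+00])}
top {'fx': 510.8679257961274, 'fy': 510.8679257961274, 'cx': 282.6474121700597, 'cy': 215.5009919545093, 'position': array([ 0.40856903, -0.01375046,  1.41427736]), 'orientation': array([ 0.14990016, -0.0065369 , -1.5928105 ])}
wrist {'fx': 294.48967927858945, 'fy': 294.48967927858945, 'cx': 278.80724672269, 'cy': 212.57615456340073, 'position': array([0.08446411, 0.57163201, 0.38402395]), 'orientation': array([-0.23568707,  0.00156741,  1.30567432])}
```

View pics/scene0.png

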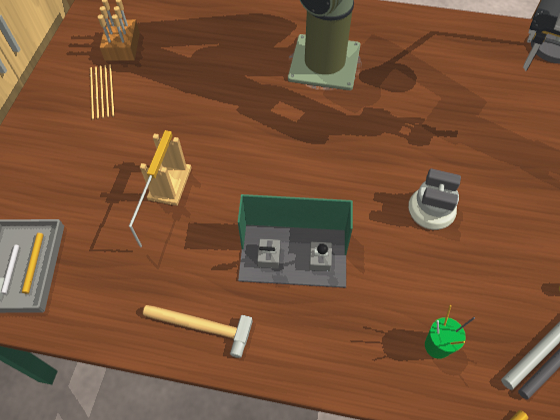

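View pics/top0.png

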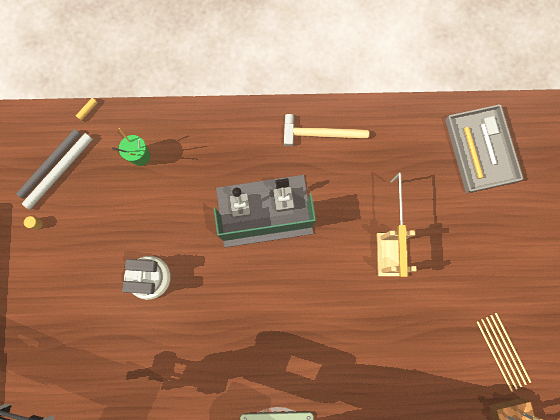

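View pics/wrist0.png

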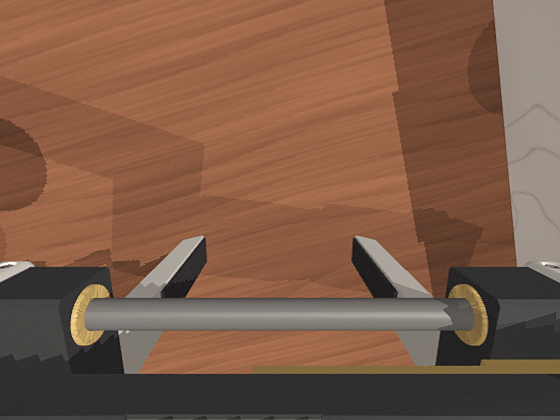

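```bash
python3 - <<'E'
from h import *
for f,(u0,v0,w,h) in {'top0':(200,165,220,120),'scene0':(120,120,240,175)}.items():
    im,d,p=load(f); 
    c=cv2.resize(im[v0:v0+h,u0:u0+w],None,fx=3.3,fy=3.3,interpolation=cv2.INTER_CUBIC)
    cv2.imwrite(f'pics/{f}c.png',c[:,:,::-1])
    v,u=np.mgrid[:420,:560]; P=px(p,u.ravel(),v.ravel(),d.ravel()); im=im.reshape(-1,3).astype(int)
    ok=d.ravel()>0
    hsv=cv2.cvtColor(im.reshape(420,560,3).astype(np.uint8),cv2.COLOR_RGB2HSV).reshape(-1,3)
    box=ok&(u.ravel()>u0)&(u.ravel()<u0+w)&(v.ravel()>v0)&(v.ravel()<v0+h)
    hand=box&(P[:,2]>.125)&(P[:,2]<.15)
    y=hand&(hsv[:,1]>200)&(hsv[:,0]>18)&(hsv[:,0]<32)
    Q=P[y]; print(f,'handle',len(Q),Q.mean(0),np.median(Q[:,2]));
    if len(Q)>5:
        r=cv2.minAreaRect((Q[:,:2]*1000).astype(np.float32)); print(r, 'box',cv2.boxPoints(r))
    g=box&(hsv[:,0]>60)&(hsv[:,0]<90)&(hsv[:,1]>100)&(P[:,2]>.13); Q=P[g]
    print('guard top',len(Q),cv2.boxPoints(cv2.minAreaRect((Q[:,:2]*1000).astype(np.float32))),np.median(Q[:,2]))
    k=box&(hsv[:,2]<50)&(P[:,2]>.08); Q=P[k]; uv=np.c_[u.ravel(),v.ravel()][k]
    n,lab=0,None
    for m in (Q[:,1]>np.median(Q[:,1])+0, Q[:,1]<=np.median(Q[:,1])): print('black',len(Q[m]),Q[m].mean(0),Q[m].max(0),Q[m].min(0),uv[m].mean(0))
E
```

```text
top0 handle 0 [nan nan nan] nan
guard top 0 [[0. 0.]
 [0. 0.]
 [0. 0.]
 [0. 0.]] nan
black 11 [0.67113951 0.07636666 0.11278552] [0.68278516 0.09009853 0.11808531] [ 0.66019292 -0.01618332  0.0996064 ] [242.36363636 191.09090909]
black 11 [ 0.68768386 -0.03515324  0.10101448] [ 0.69161348 -0.01636956  0.11703124] [ 0.68547548 -0.04263328  0.09462868] [285.18181818 184.90909091]
scene0 handle 0 [nan nan nan] nan
guard top 411 [[ 557.1101    139.00221 ]
 [ 587.6521   -106.392685]
 [ 659.88794   -97.402176]
 [ 629.34595   147.99272 ]] 0.13651404351162322
black 53 [0.67628926 0.09506712 0.1155843 ] [0.68353253 0.10270691 0.12490088] [0.66594553 0.08888437 0.10673029] [322.77358491 248.83018868]
black 54 [0.69133765 0.01287202 0.1162746 ] [0.70308822 0.08856833 0.12271676] [ 0.66784068 -0.0408778   0.09627693] [284.18518519 248.27777778]<stdin>:12: RuntimeWarning: Mean of empty slice.
  ret = um.true_divide(
  return _methods._mean(a, axis=axis, dtype=dtype,
  ret = ret.dtype.type(ret / rcount)
```

```bash
python3 - <<'E'
import h
from h import *
print([x for x in dir(__import__('workcell')) if not x.startswith('_')])
E
```

```text
['Unreachable', 'camera', 'camera_params', 'finish_job', 'sense']
```

View pics/top0c.png

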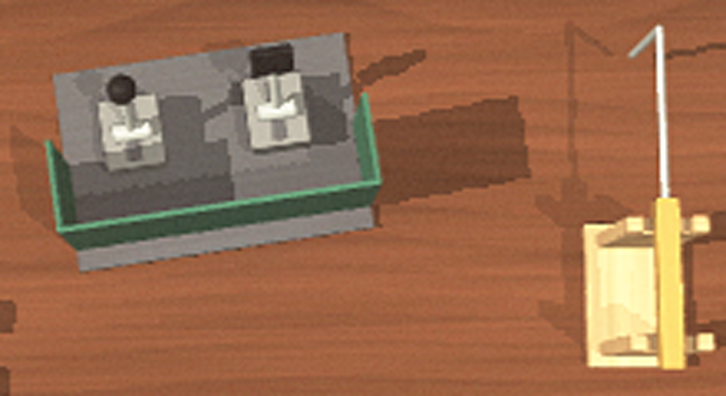

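View pics/scene0c.png

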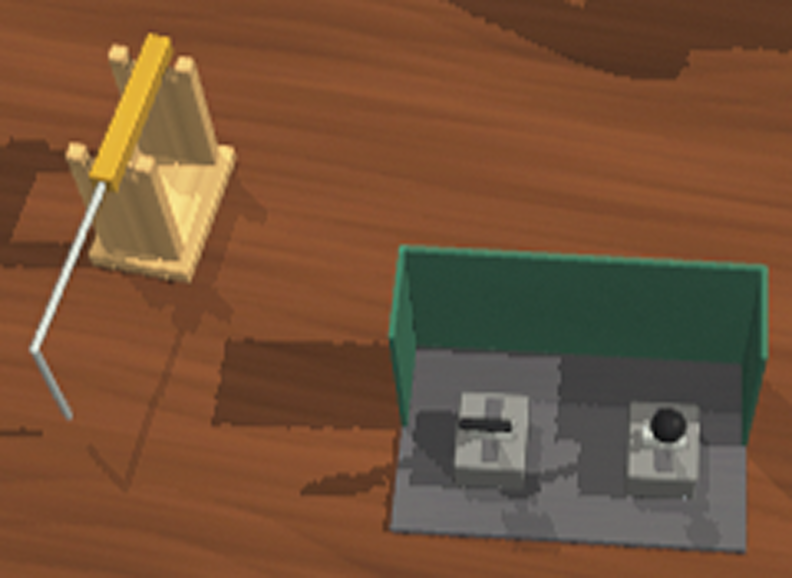

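```bash
cat >> h.py <<'E'
def plane(p,u,v,z):
    u,v=np.atleast_1d(u).astype(float),np.atleast_1d(v).astype(float)
    c=np.array([(u-p['cx'])/p['fx'],-(v-p['cy'])/p['fy'],-np.ones_like(u)])
    r=(rot(p)@c).T; o=np.array(p['position']); return o+r*((z-o[2])/r[:,2])[:,None]
def proj(p,X):
    c=(np.atleast_2d(X)-np.array(p['position']))@rot(p)
    return np.c_[p['cx']+p['fx']*c[:,0]/-c[:,2], p['cy']-p['fy']*c[:,1]/-c[:,2]]
E
python3 - <<'E'
from h import *
np.set_printoptions(precision=4,suppress=True)
im,d,pt=load('top0'); ims,ds,ps=load('scene0')
t=lambda L,z:plane(pt,[200+a/3.3-.35 for a,b in L],[165+b/3.3-.35 for a,b in L],z)
s=lambda L,z:plane(ps,[120+a/3.3-.35 for a,b in L],[120+b/3.3-.35 for a,b in L],z)
print('T handle',t([(656,198),(680,198),(686,368),(662,368)],.138))
print('S handle',s([(92,175),(117,182),(173,40),(152,33)],.138))
print('T bend',t([(659,28)],.132),'S bend',s([(36,348)],.132))
print('T tip',t([(632,54)],.029),'S tip',s([(69,417)],.029))
print('T guard front top edge',t([(58,228),(381,180)],.140),'rear wings',t([(49,142),(366,95)],.140))
print('S guard',s([(401,246),(767,266)],.14))
print('T ball',t([(121,89)],.1065),'S ball',s([(668,426)],.1065))
v,u=178+0,322
hs=cv2.cvtColor(ims,cv2.COLOR_RGB2HSV); print(hs[150,160],d[240,402],ds[150,160], px(ps,160,150,ds[150,160]),px(pt,402,240,d[240,402]))
E
```

```text
T handle [[ 0.5716 -0.318   0.138 ]
 [ 0.5712 -0.3363  0.138 ]
 [ 0.4421 -0.3334  0.138 ]
 [ 0.4425 -0.3153  0.138 ]]
S handle [[ 0.572  -0.3313  0.138 ]
 [ 0.5743 -0.3123  0.138 ]
 [ 0.4462 -0.311   0.138 ]
 [ 0.4429 -0.328   0.138 ]]
T bend [[ 0.706  -0.3292  0.132 ]] S bend [[ 0.708  -0.3263  0.132 ]]
T tip [[ 0.708  -0.3306  0.029 ]] S tip [[ 0.7082 -0.3285  0.029 ]]
T guard front top edge [[ 0.558   0.1387  0.14  ]
 [ 0.5897 -0.1079  0.14  ]] rear wings [[ 0.6244  0.1454  0.14  ]
 [ 0.656  -0.0984  0.14  ]]
S guard [[ 0.5888 -0.1055  0.14  ]
 [ 0.5569  0.1409  0.14  ]]
T ball [[0.6713 0.0927 0.1065]] S ball [[0.6718 0.0934 0.1065]]
[ 21 193 229] 1.2845336 1.2460831 [[ 0.5056 -0.3221  0.1399]] [[ 0.5327 -0.325   0.1369]]
```

```bash
cat >> h.py <<'E'
np.set_printoptions(precision=4,suppress=True)
def down(ypsi):  # tool x down, tool y at heading ypsi
    x=np.array([0,0,-1.]); y=np.array([np.cos(ypsi),np.sin(ypsi),0]); return np.c_[x,y,np.cross(x,y)]
def cur():
    s=sense(); return np.array(s['position']),R.from_euler('xyz',s['orientation']).as_matrix(),s
def delta(tp,tR,p=None,M=None):
    if p is None: p,M,_=cur()
    return M.T@(tp-p), R.from_matrix(M.T@tR).as_rotvec()
E
python3 - <<'E'
from h import *
p,M,s=cur(); print(p,M, np.arctan2(M[1,1],M[0,1]))
for psi in (np.pi/2-.02,-np.pi/2-.02): print(delta(np.array([.5075,-.324,.2]),down(psi)))
E
```

```text
[0.1508 0.5542 0.2046] [[-0.0007  0.2628  0.9649]
 [-0.0016  0.9649 -0.2628]
 [-1.     -0.0018 -0.0002]] 1.304924402003929
(array([ 0.0058, -0.7536,  0.5749]), array([-0.2459, -0.0005,  0.0017]))
(array([ 0.0058, -0.7536,  0.5749]), array([2.8957, 0.0025, 0.0007]))
```

Request:
play_rows(plan=[{"slide": [-0.045, 0, 0], "angular": [-0.123, 0, 0], "jaw": 0.094}, {"slide": [0, 0, 0], "angular": [-0.123, 0, 0], "jaw": 0.094}, {"slide": [0, -0.03, 0.03], "angular": [0, 0, 0], "jaw": 0.094}, {"slide": [0, -0.03, 0.03], "angular": [0, 0, 0], "jaw": 0.094}, {"slide": [0, -0.03, 0.03], "angular": [0, 0, 0], "jaw": 0.094}, {"slide": [0, -0.03, 0.03], "angular": [0, 0, 0], "jaw": 0.094}, {"slide": [0, -0.03, 0.03], "angular": [0, 0, 0], "jaw": 0.094}, {"slide": [0, -0.03, 0.03], "angular": [0, 0, 0], "jaw": 0.094}, {"slide": [0, -0.03, 0.03], "angular": [0, 0, 0], "jaw": 0.094}, {"slide": [0, -0.03, 0.03], "angular": [0, 0, 0], "jaw": 0.094}])

```text
time_s: 1.15
position: [0.387, 0.3086, 0.2502]
orientation: [-2.855, 1.571, -2.875]
wrist_force: [-0.3, 0.4, 0.6]
opening: 0.0937
```

Request:
play_rows(plan=[{"slide": [0, -0.045, 0.008], "angular": [0, 0, 0], "jaw": 0.094}, {"slide": [0, -0.045, 0.008], "angular": [0, 0, 0], "jaw": 0.094}, {"slide": [0, -0.045, 0.008], "angular": [0, 0, 0], "jaw": 0.094}, {"slide": [0, -0.045, 0.008], "angular": [0, 0, 0], "jaw": 0.094}, {"slide": [0, -0.045, 0.008], "angular": [0, 0, 0], "jaw": 0.094}, {"slide": [0, -0.045, 0.008], "angular": [0, 0, 0], "jaw": 0.094}, {"slide": [0, -0.045, 0.008], "angular": [0, 0, 0], "jaw": 0.094}, {"slide": [0, -0.045, 0.008], "angular": [0, 0, 0], "jaw": 0.094}, {"slide": [0, -0.045, 0.008], "angular": [0, 0, 0], "jaw": 0.094}, {"slide": [0, -0.045, 0.008], "angular": [0, 0, 0], "jaw": 0.094}])

```text
time_s: 2.15
position: [0.4571, -0.1432, 0.2503]
orientation: [1.304, 1.571, 1.284]
wrist_force: [1.0, -0.1, -0.2]
opening: 0.0939
```

Request:
play_rows(plan=[{"slide": [0, -0.045, 0.008], "angular": [0, 0, 0], "jaw": 0.094}, {"slide": [0, -0.045, 0.008], "angular": [0, 0, 0], "jaw": 0.094}, {"slide": [0, -0.045, 0.008], "angular": [0, 0, 0], "jaw": 0.094}, {"slide": [0, -0.03, 0.004], "angular": [0, 0, 0], "jaw": 0.094}, {"slide": [0, 0, 0], "angular": [0, 0, 0], "jaw": 0.094}])

```text
time_s: 2.65
position: [0.4816, -0.3106, 0.2495]
orientation: [-2.73, 1.57, -2.754]
wrist_force: [0.1, 1.2, 0.3]
opening: 0.094
```

```bash
python3 - <<'E'
from h import *
im,d,p=snap('wrist','w1')
print(delta(np.array([.5075,-.324,.110]),down(np.pi/2-.02)), sense()['qpos'])
print('exp', proj(p,[[.5725,-.3253,.138],[.4425,-.3227,.138],[.7075,-.328,.132]]))
E
```

```text
(array([ 0.1394, -0.0154,  0.0265]), array([-0.0027, -0.0012, -0.0013])) [-0.7208  0.1701  1.4931  0.0003  1.4801 -2.269 ]
exp [[267.6452 293.1562]
 [266.011  173.1907]
 [269.2036 391.7296]]
```

View pics/w1.png

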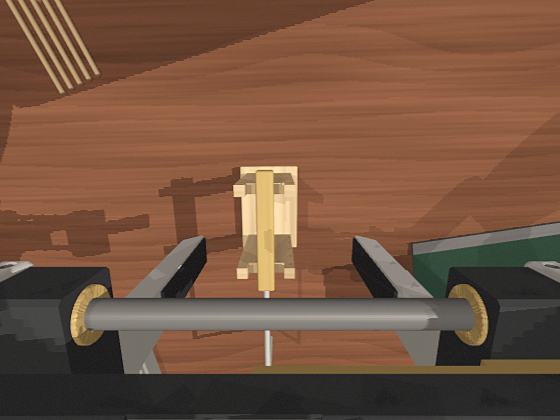

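Request:
play_rows(plan=[{"slide": [0, -0.0155, 0.0255], "angular": [0, 0, 0], "jaw": 0.094}, {"slide": [0.03, 0, 0], "angular": [0, 0, 0], "jaw": 0.094}, {"slide": [0.03, 0, 0], "angular": [0, 0, 0], "jaw": 0.094}, {"slide": [0.03, 0, 0], "angular": [0, 0, 0], "jaw": 0.07}, {"slide": [0.03, 0, 0], "angular": [0, 0, 0], "jaw": 0.06}, {"slide": [0.019, 0, 0], "angular": [0, 0, 0], "jaw": 0.05}, {"slide": [0, 0, 0], "angular": [0, 0, 0], "jaw": 0.04}])

```text
time_s: 3.4
position: [0.5049, -0.319, 0.1077]
orientation: [2.404, 1.562, 2.385]
wrist_force: [0.1, 0.5, -0.9]
opening: 0.0653
```

```bash
python3 - <<'E'
from h import *
print(delta(np.array([.5065,-.324,.110]),down(np.pi/2-.02)), sense()['position'],sense()['wrist_force'])
snap('wrist','w2')
E
```

```text
(array([-0.0023, -0.0049,  0.0017]), array([ 0.0017, -0.0064, -0.0058])) [ 0.5049 -0.319   0.1077] [ 0.0704  0.4641 -0.9345]
```

View pics/w2.png

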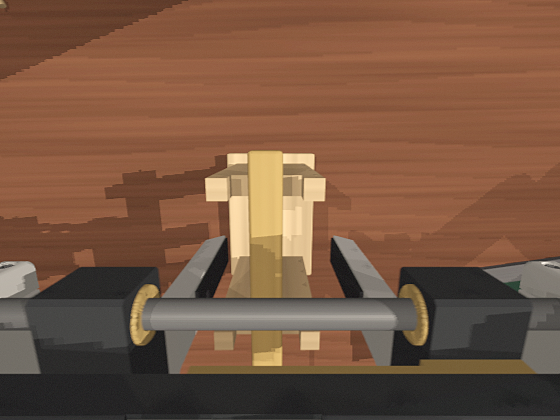

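Request:
play_rows(plan=[{"slide": [-0.002, -0.005, 0.002], "angular": [0, -0.006, -0.006], "jaw": 0.05}, {"slide": [0, 0, 0], "angular": [0, 0, 0], "jaw": 0.04}])

```text
time_s: 3.65
position: [0.5107, -0.3292, 0.1161]
orientation: [-0.758, 1.557, -0.778]
wrist_force: [-0.0, 0.4, 0.6]
opening: 0.0453
```

```bash
python3 - <<'E'
from h import *
print(delta(np.array([.5065,-.324,.110]),down(np.pi/2-.02)), sense()['opening'])
E
```

```text
(array([ 0.006 ,  0.0051, -0.0044]), array([0.0005, 0.0098, 0.0093])) 0.045321588297148156
```

Request:
play_rows(plan=[{"slide": [0, 0, 0], "angular": [0, 0, 0], "jaw": 0.04}, {"slide": [0, 0, 0], "angular": [0, 0, 0], "jaw": 0.04}, {"slide": [0, 0, 0], "angular": [0, 0, 0], "jaw": 0.04}])

```text
time_s: 3.95
position: [0.5093, -0.3282, 0.114]
orientation: [-0.775, 1.561, -0.795]
wrist_force: [-1.0, 0.2, 0.5]
opening: 0.0399
```

```bash
python3 - <<'E'
from h import *
print(delta(np.array([.5065,-.324,.110]),down(np.pi/2-.02)), sense()['opening'],sense()['qvel'])
E
```

```text
(array([ 0.0039,  0.0041, -0.003 ]), array([0.0001, 0.0067, 0.0065])) 0.03990849996827072 [ 0.0013  0.0069  0.0049  0.0005 -0.0001 -0.0014]
```

Request:
play_rows(plan=[{"slide": [0.003, 0.004, -0.003], "angular": [0, 0.006, 0.006], "jaw": 0.04}, {"slide": [0, 0, 0], "angular": [0, 0, 0], "jaw": 0.04}, {"slide": [0, 0, 0], "angular": [0, 0, 0], "jaw": 0.04}, {"slide": [0, 0, 0], "angular": [0, 0, 0], "jaw": 0.04}, {"slide": [0, 0, 0], "angular": [0, 0, 0], "jaw": 0.04}])

```text
time_s: 4.45
position: [0.5063, -0.324, 0.1104]
orientation: [-0.581, 1.571, -0.601]
wrist_force: [-1.5, 0.4, 0.4]
opening: 0.0402
```

```bash
python3 - <<'E'
from h import *
print(delta(np.array([.5065,-.324,.110]),down(np.pi/2-.02)), sense()['opening'],sense()['qvel'])
im,d,p=snap('wrist','w3')
E
```

```text
(array([ 0.0004, -0.    ,  0.0002]), array([0.0002, 0.    , 0.    ])) 0.04017628672705637 [-0.0006 -0.0004 -0.0015  0.0006  0.0017 -0.0006]
```

View pics/w3.png

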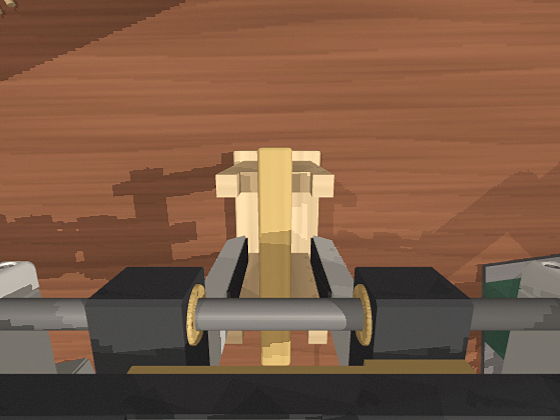

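Request:
play_rows(plan=[{"slide": [0, -0.0015, 0], "angular": [0, 0, 0], "jaw": 0.035}, {"slide": [0, 0, 0], "angular": [0, 0, 0], "jaw": 0.024}, {"slide": [0, 0, 0], "angular": [0, 0, 0], "jaw": 0.018}, {"slide": [0, 0, 0], "angular": [0, 0, 0], "jaw": 0.01}, {"slide": [0, 0, 0], "angular": [0, 0, 0], "jaw": 0.0}, {"slide": [0, 0, 0], "angular": [0, 0, 0], "jaw": 0.0}, {"slide": [0, 0, 0], "angular": [0, 0, 0], "jaw": 0.0}], force=50)

```text
time_s: 5.2
position: [0.5062, -0.3256, 0.1104]
orientation: [-1.315, 1.57, -1.335]
wrist_force: [-0.4, -0.6, 0.6]
opening: 0.0178
```

```bash
python3 - <<'E'
from h import *
print(delta(np.array([.5065,-.324,.110]),down(np.pi/2-.02)), sense()['opening'],sense()['wrist_force'])
E
```

```text
(array([0.0004, 0.0016, 0.0002]), array([0.0002, 0.0001, 0.0003])) 0.01776510800977953 [-0.3613 -0.5832  0.6491]
```

Request:
play_rows(plan=[{"slide": [-0.01, 0, 0], "angular": [0, 0, 0], "jaw": 0.0}, {"slide": [-0.02, 0, 0], "angular": [0, 0, 0], "jaw": 0.0}, {"slide": [-0.03, 0, 0], "angular": [0, 0, 0], "jaw": 0.0}, {"slide": [-0.03, 0, 0], "angular": [0, 0, 0], "jaw": 0.0}, {"slide": [-0.03, 0, 0], "angular": [0, 0, 0], "jaw": 0.0}, {"slide": [-0.02, 0, 0], "angular": [0, 0, 0], "jaw": 0.0}, {"slide": [-0.01, 0, 0], "angular": [0, 0, 0], "jaw": 0.0}, {"slide": [0, 0, 0], "angular": [0, 0, 0], "jaw": 0.0}, {"slide": [0, 0, 0], "angular": [0, 0, 0], "jaw": 0.0}])

```text
time_s: 6.1
position: [0.5056, -0.3248, 0.2591]
orientation: [2.409, 1.568, 2.389]
wrist_force: [-0.0, -1.5, -3.2]
opening: 0.0174
```

```bash
python3 - <<'E'
from h import *
p,M,s=cur(); print(p,s['opening'],s['wrist_force'])
im,d,c=snap('scene','s2')
cv2.imwrite('pics/s2c.png',cv2.resize(im[60:295,80:380],None,fx=2.5,fy=2.5,interpolation=cv2.INTER_CUBIC)[:,:,::-1])
E
```

```text
[ 0.5056 -0.3248  0.2591] 0.017446868140149577 [-0.018  -1.5081 -3.2451]
```

View pics/s2c.png

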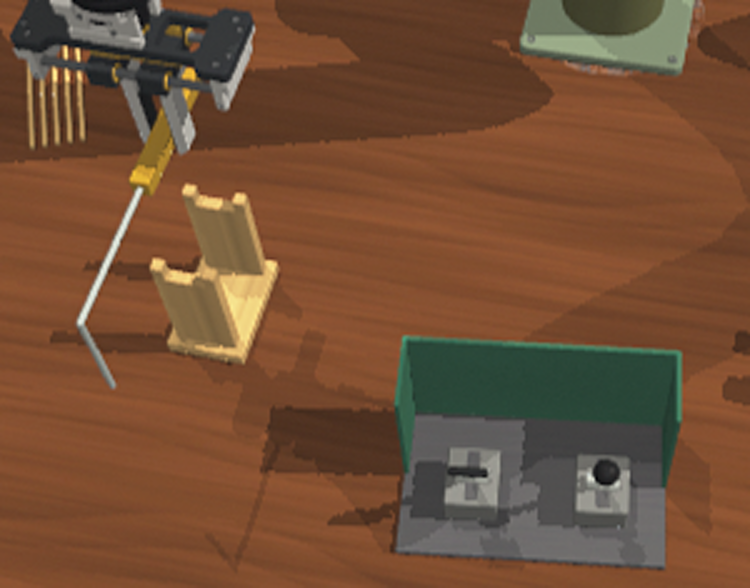

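```bash
python3 - <<'E'
from h import *
p,M,s=cur()
_,_,c=load('s2'); im,d,ct=snap('top','t2')
cv2.imwrite('pics/t2c.png',cv2.resize(im[140:270,200:420],None,fx=3.5,fy=3.5,interpolation=cv2.INTER_CUBIC)[:,:,::-1])
z=p[2]+.019+.003
b=plane(c,[80+81/2.5-.3],[60+320/2.5-.3],z); t=plane(c,[80+113/2.5-.3],[60+386/2.5-.3],z-.103)
print(b,t,M.T@(b[0]-p),M.T@(t[0]-p))
E
```

```text
[[ 0.7062 -0.3257  0.2805]] [[ 0.7066 -0.3275  0.1775]] [-0.0225  0.0029  0.2008] [0.0805 0.0009 0.2015]
```

View pics/t2c.png

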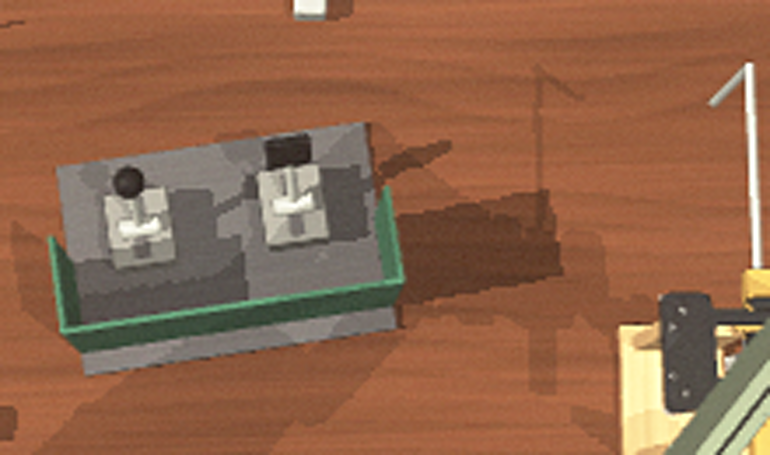

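Request:
play_rows(plan=[{"slide": [0, 0.02, 0], "angular": [0, 0, 0], "jaw": 0.0}, {"slide": [0, 0.045, -0.001], "angular": [0, 0, 0], "jaw": 0.0}, {"slide": [0, 0.045, -0.001], "angular": [0, 0, 0], "jaw": 0.0}, {"slide": [0, 0.045, -0.001], "angular": [0, 0, 0], "jaw": 0.0}, {"slide": [0, 0.045, -0.001], "angular": [0, 0, 0], "jaw": 0.0}, {"slide": [0, 0.045, -0.001], "angular": [0, 0, 0], "jaw": 0.0}, {"slide": [0, 0.045, -0.001], "angular": [0, 0, 0], "jaw": 0.0}, {"slide": [0, 0.045, -0.001], "angular": [0, 0, 0], "jaw": 0.0}, {"slide": [0, 0.04, -0.001], "angular": [0, 0, 0], "jaw": 0.0}, {"slide": [0, 0.02, 0], "angular": [0, 0, 0], "jaw": 0.0}])

```text
time_s: 7.2
position: [0.5042, 0.0738, 0.2594]
orientation: [2.481, 1.568, 2.464]
wrist_force: [0.4, -0.3, -2.0]
opening: 0.0174
```

Request:
play_rows(plan=[{"slide": [0, 0, 0], "angular": [-0.074, 0, 0], "jaw": 0.0}, {"slide": [0, 0, 0], "angular": [-0.074, 0, 0], "jaw": 0.0}, {"slide": [0, 0, 0], "angular": [0, 0, 0], "jaw": 0.0}, {"slide": [0, 0, 0], "angular": [0, 0, 0], "jaw": 0.0}, {"slide": [0, 0, 0], "angular": [0, 0, 0], "jaw": 0.0}])

```text
time_s: 7.7
position: [0.5056, 0.0698, 0.2601]
orientation: [2.798, 1.57, 2.925]
wrist_force: [-0.3, -0.0, -1.6]
opening: 0.0173
```

```bash
python3 - <<'E'
from h import *
p,M,s=cur(); print(p,s['opening'],s['wrist_force'],delta(np.array([.5051,.0702,.26]),down(np.pi/2+.128)))
im,d,c=snap('scene','s3')
cv2.imwrite('pics/s3c.png',cv2.resize(im[130:300,220:370],None,fx=3.4,fy=3.4,interpolation=cv2.INTER_CUBIC)[:,:,::-1])
im,d,c=snap('top','t3')
cv2.imwrite('pics/t3c.png',cv2.resize(im[160:270,200:340],None,fx=5,fy=5,interpolation=cv2.INTER_CUBIC)[:,:,::-1])
E
```

```text
[0.5056 0.0698 0.2601] 0.017265470652645987 [-0.2567 -0.0364 -1.6258] (array([ 0.0001,  0.0005, -0.0005]), array([-0.0009, -0.0007, -0.0003]))
```

View pics/s3c.png

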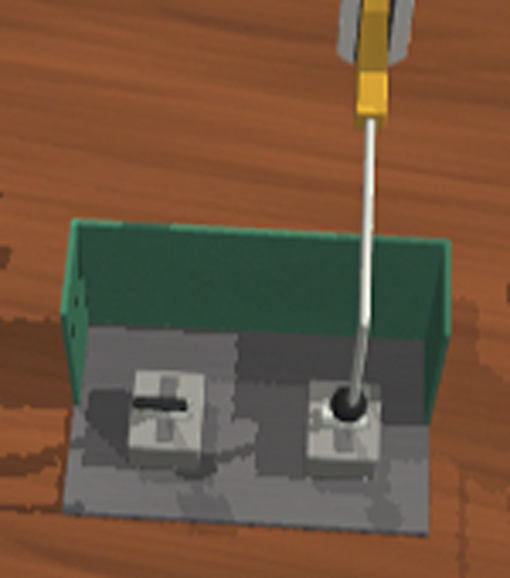

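View pics/t3c.png

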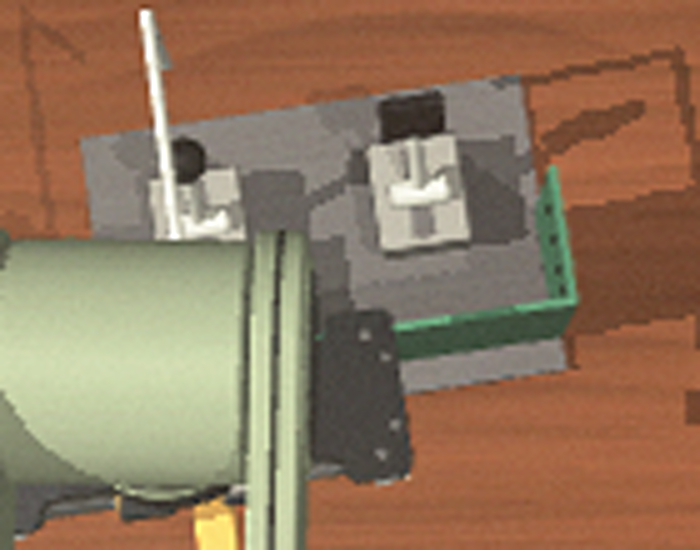

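```bash
python3 - <<'E'
from h import *
p,M,s=cur()
_,_,cs=load('s3');_,_,ct=load('t3')
S=lambda x,y,z:plane(cs,[220+x/3.4-.35],[130+y/3.4-.35],z)[0]
T=lambda x,y,z:plane(ct,[200+x/5-.4],[160+y/5-.4],z)[0]
z=.26+.019
f=np.array([np.cos(.128),np.sin(.128)]); g=np.array([-f[1],f[0]])
for n,a in dict(Sbend=S(366,320,z),Stip=S(354,400,z-.1),Tbend=T(148,11,z+.003),Ttip=T(163,66,z-.1)).items(): print(n,a,'tool',M.T@(a-p))
for n,a in dict(Sball=S(349,405,.1065),Tball=T(186,160,.1065)).items(): print(n,a,'rel hook nominal fwd/left',(p[:2]+.201*M[:2,2]+.0015*M[:2,1]-a[:2])@np.c_[f,g])
print(proj(cs,[.5735,.0165,.14]))
E
```

```text
Sbend [0.7044 0.0972 0.279 ] tool [-0.0188  0.0022  0.2004]
Stip [0.704  0.0972 0.179 ] tool [0.0812 0.0023 0.2001]
Tbend [0.7055 0.094  0.282 ] tool [-0.0218 -0.0011  0.2011]
Ttip [0.7044 0.0966 0.179 ] tool [0.0812 0.0016 0.2004]
Sball [0.6718 0.0939 0.1065] rel hook nominal fwd/left [ 0.0333 -0.0016]
Tball [0.6713 0.0914 0.1065] rel hook nominal fwd/left [0.0341 0.0008]
[[295.8579 197.3707]]
```

Request:
play_rows(plan=[{"slide": [0.01, 0, 0], "angular": [0, 0, 0], "jaw": 0.0}, {"slide": [0.025, 0, 0], "angular": [0, 0, 0], "jaw": 0.0}, {"slide": [0.025, 0, 0], "angular": [0, 0, 0], "jaw": 0.0}, {"slide": [0.02, 0, 0], "angular": [0, 0, 0], "jaw": 0.0}, {"slide": [0.013, 0, 0], "angular": [0, 0, 0], "jaw": 0.0}, {"slide": [0, 0, 0], "angular": [0, 0, 0], "jaw": 0.0}, {"slide": [0, 0, 0], "angular": [0, 0, 0], "jaw": 0.0}, {"slide": [0, 0, 0], "angular": [0, 0, 0], "jaw": 0.0}])

```text
time_s: 8.6
position: [0.5072, 0.0696, 0.1688]
orientation: [-0.168, 1.568, -0.04]
wrist_force: [-0.6, -0.9, -2.7]
opening: 0.0175
```

```bash
python3 - <<'E'
from h import *
p,M,s=cur(); print(p,s['opening'],s['wrist_force'],delta(np.array([.5051,.0702,.167]),down(np.pi/2+.128)))
im,d,c=snap('scene','s4')
cv2.imwrite('pics/s4c.png',cv2.resize(im[130:300,220:370],None,fx=3.4,fy=3.4,interpolation=cv2.INTER_CUBIC)[:,:,::-1])
E
```

```text
[0.5072 0.0696 0.1688] 0.01750826506143302 [-0.6184 -0.8805 -2.651 ] (array([ 0.0018,  0.0009, -0.002 ]), array([0.0001, 0.0027, 0.0005]))
```

View pics/s4c.png

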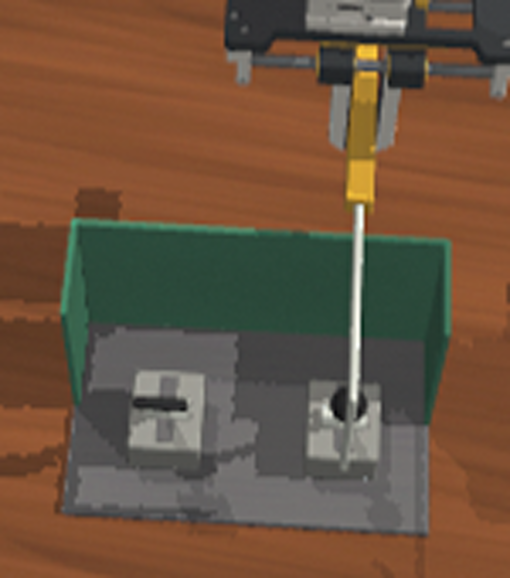

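Request:
play_rows(plan=[{"slide": [0.001, 0, -0.008], "angular": [0, 0, 0], "jaw": 0.0}, {"slide": [0, 0, -0.008], "angular": [0, 0, 0], "jaw": 0.0}, {"slide": [0, 0, -0.008], "angular": [0, 0, 0], "jaw": 0.0}, {"slide": [0, 0, -0.008], "angular": [0, 0, 0], "jaw": 0.0}, {"slide": [0, 0, 0], "angular": [0, 0, 0], "jaw": 0.0}, {"slide": [0, 0, 0], "angular": [0, 0, 0], "jaw": 0.0}])

```text
time_s: 9.25
position: [0.4739, 0.0655, 0.1666]
orientation: [-2.702, 1.571, -2.574]
wrist_force: [0.6, -0.4, -2.3]
opening: 0.0177
```

```bash
python3 - <<'E'
from h import *
p,M,s=cur(); print(p,s['opening'],s['wrist_force'])
im,d,c=snap('scene','s5')
cv2.imwrite('pics/s5c.png',cv2.resize(im[130:300,220:370],None,fx=3.4,fy=3.4,interpolation=cv2.INTER_CUBIC)[:,:,::-1])
E
```

```text
[0.4739 0.0655 0.1666] 0.01765193529211579 [ 0.5864 -0.4412 -2.2731]
```

View pics/s5c.png

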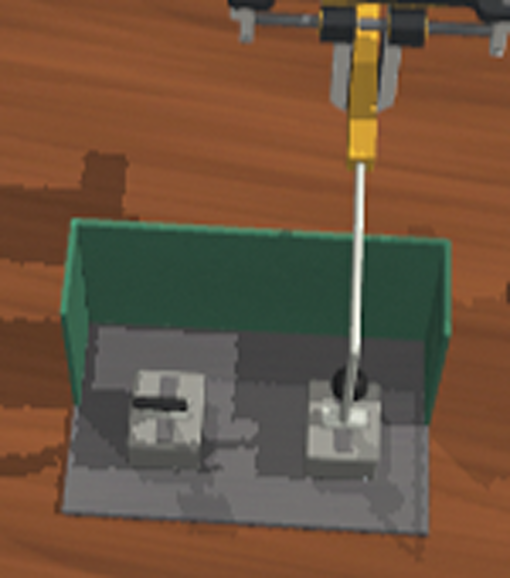

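Request:
play_rows(plan=[{"slide": [0, 0, -0.008], "angular": [0, 0, 0], "jaw": 0.0}, {"slide": [0, 0, -0.008], "angular": [0, 0, 0], "jaw": 0.0}, {"slide": [0, 0, -0.008], "angular": [0, 0, 0], "jaw": 0.0}, {"slide": [0, 0, -0.007], "angular": [0, 0, 0], "jaw": 0.0}, {"slide": [0, 0, -0.004], "angular": [0, 0, 0], "jaw": 0.0}, {"slide": [0, 0, 0], "angular": [0, 0, 0], "jaw": 0.0}, {"slide": [0, 0, 0], "angular": [0, 0, 0], "jaw": 0.0}])

```text
time_s: 10.0
position: [0.4388, 0.0611, 0.1661]
orientation: [2.956, 1.569, 3.084]
wrist_force: [-1.1, -0.6, -2.0]
opening: 0.0177
```

```bash
python3 - <<'E'
from h import *
p,M,s=cur(); print(p,s['opening'],s['wrist_force'])
im,d,c=snap('scene','s6')
cv2.imwrite('pics/s6c.png',cv2.resize(im[130:300,220:370],None,fx=3.4,fy=3.4,interpolation=cv2.INTER_CUBIC)[:,:,::-1])
E
```

```text
[0.4388 0.0611 0.1661] 0.017748919234227632 [-1.0869 -0.6287 -2.0061]
```

View pics/s6c.png

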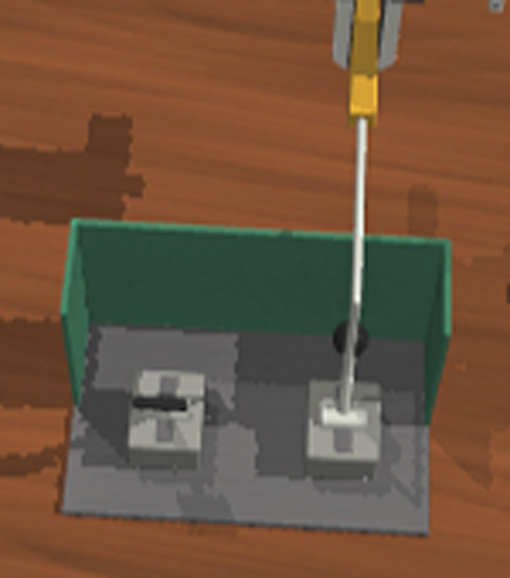

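Request:
play_rows(plan=[{"slide": [0, 0, -0.003], "angular": [0, 0, 0], "jaw": 0.0}, {"slide": [0, 0, 0], "angular": [0, 0, 0], "jaw": 0.0}, {"slide": [0, 0, 0], "angular": [0, 0, 0], "jaw": 0.0}])

```text
time_s: 10.35
position: [0.4366, 0.0607, 0.1664]
orientation: [-3.003, 1.571, -2.875]
wrist_force: [0.9, -0.6, -2.7]
opening: 0.0175
```

Request:
play_rows(plan=[{"slide": [0, 0, -0.003], "angular": [0, 0, 0], "jaw": 0.0}, {"slide": [0, 0, 0], "angular": [0, 0, 0], "jaw": 0.0}, {"slide": [0, 0, 0], "angular": [0, 0, 0], "jaw": 0.0}])

```text
time_s: 10.65
position: [0.434, 0.0603, 0.1667]
orientation: [-0.171, 1.57, -0.043]
wrist_force: [2.2, -0.0, -1.8]
opening: 0.0176
```

```bash
python3 - <<'E'
from h import *
p,M,s=cur(); print(p,s['opening'],s['wrist_force'],s['ft_torque'])
im,d,c=snap('scene','s7')
cv2.imwrite('pics/s7c.png',cv2.resize(im[130:300,220:370],None,fx=3.4,fy=3.4,interpolation=cv2.INTER_CUBIC)[:,:,::-1])
E
```

```text
[0.434  0.0603 0.1667] 0.017588344020576026 [ 2.1864 -0.0289 -1.7601] [-0.0191 -0.3491 -0.0504]
```

View pics/s7c.png

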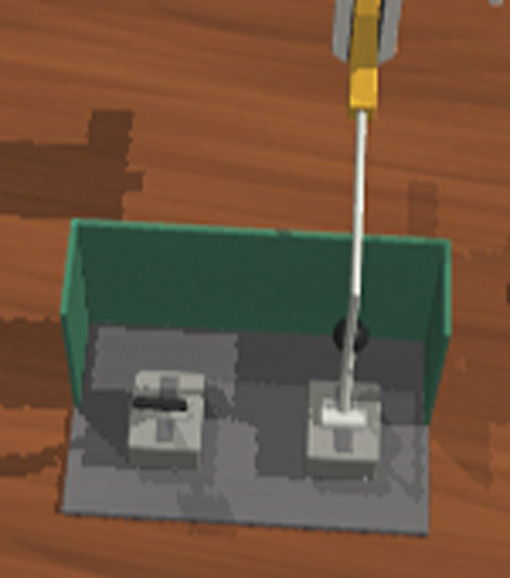

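Request:
play_rows(plan=[{"slide": [0, 0, -0.003], "angular": [0, 0, 0], "jaw": 0.0}, {"slide": [0, 0, 0], "angular": [0, 0, 0], "jaw": 0.0}, {"slide": [0, 0, 0], "angular": [0, 0, 0], "jaw": 0.0}])

```text
time_s: 11.0
position: [0.4336, 0.06, 0.1672]
orientation: [-0.067, 1.564, 0.061]
wrist_force: [8.8, 0.5, -5.9]
opening: 0.0173
```

Request:
play_rows(plan=[{"slide": [0, 0, -0.003], "angular": [0, 0, 0], "jaw": 0.0}, {"slide": [0, 0, 0], "angular": [0, 0, 0], "jaw": 0.0}, {"slide": [0, 0, 0], "angular": [0, 0, 0], "jaw": 0.0}])

```text
time_s: 11.3
position: [0.4331, 0.0596, 0.1677]
orientation: [-0.082, 1.558, 0.045]
wrist_force: [14.3, 0.4, -8.9]
opening: 0.0176
```

```bash
python3 - <<'E'
from h import *
p,M,s=cur(); print(p,s['opening'],s['wrist_force'],s['ft_torque'])
im,d,c=snap('scene','s8')
cv2.imwrite('pics/s8c.png',cv2.resize(im[130:300,220:370],None,fx=3.4,fy=3.4,interpolation=cv2.INTER_CUBIC)[:,:,::-1])
E
```

```text
[0.4331 0.0596 0.1677] 0.017561359931576728 [14.3419  0.3906 -8.9153] [ 0.1427 -2.3187 -0.1433]
```

View pics/s8c.png

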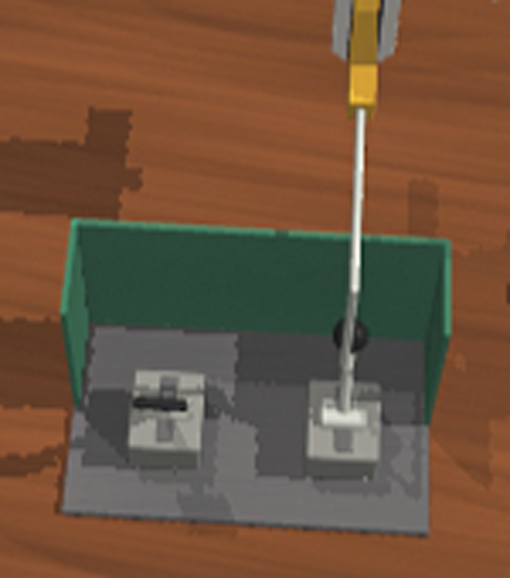

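Request:
play_rows(plan=[{"slide": [0, 0, 0.006], "angular": [0, 0, 0], "jaw": 0.0}, {"slide": [0, 0, 0.01], "angular": [0, 0, 0], "jaw": 0.0}, {"slide": [0, 0, 0.012], "angular": [0, 0, 0], "jaw": 0.0}, {"slide": [0, 0, 0], "angular": [0, 0, 0], "jaw": 0.0}, {"slide": [0, 0, 0], "angular": [0, 0, 0], "jaw": 0.0}])

```text
time_s: 11.85
position: [0.4552, 0.0632, 0.166]
orientation: [3.003, 1.569, 3.132]
wrist_force: [-0.3, -0.6, -2.7]
opening: 0.0178
```

Request:
play_rows(plan=[{"slide": [-0.01, 0, 0], "angular": [0, 0, 0], "jaw": 0.0}, {"slide": [-0.025, 0, 0], "angular": [0, 0, 0], "jaw": 0.0}, {"slide": [-0.03, 0, 0], "angular": [0, 0, 0], "jaw": 0.0}, {"slide": [-0.02, 0, 0], "angular": [0, 0, 0], "jaw": 0.0}, {"slide": [-0.01, 0, 0], "angular": [0, 0, 0], "jaw": 0.0}, {"slide": [0, 0, 0], "angular": [0, 0, 0], "jaw": 0.0}, {"slide": [0, 0, 0], "angular": [0, 0, 0], "jaw": 0.0}])

```text
time_s: 12.55
position: [0.4548, 0.0632, 0.2607]
orientation: [2.988, 1.569, 3.116]
wrist_force: [-0.0, 0.8, -3.4]
opening: 0.0179
```

```bash
python3 - <<'E'
from h import *
p,M,s=cur(); print(p,s['opening'],s['wrist_force'],s['ft_torque'])
im,d,c=snap('scene','s9')
cv2.imwrite('pics/s9c.png',cv2.resize(im[100:300,200:390],None,fx=3,fy=3,interpolation=cv2.INTER_CUBIC)[:,:,::-1])
f=np.array([np.cos(.128),np.sin(.128)]); g=np.array([-f[1],f[0]])
E
```

```text
[0.4548 0.0632 0.2607] 0.01791205196933382 [-0.0246  0.8027 -3.4243] [0.0324 0.0289 0.0161]
```

View pics/s9c.png

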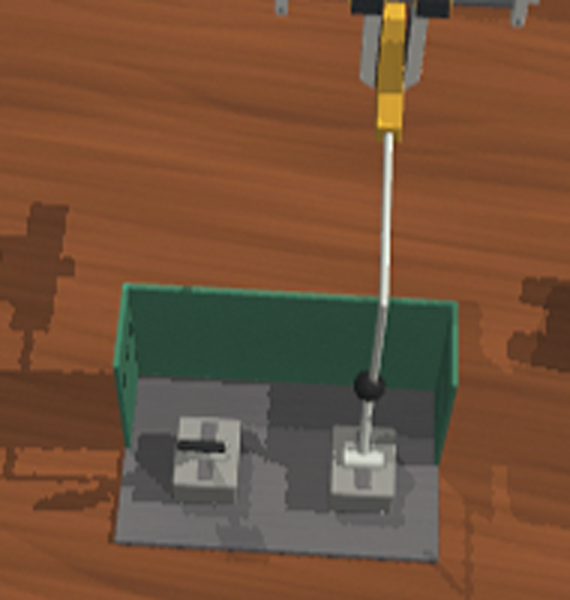

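```bash
python3 - <<'E'
from h import *
p,M,s=cur()
im,_,cs=load('s9')
S=lambda x,y,z:plane(cs,[200+x/3-.35],[100+y/3-.35],z)[0]
f=np.array([np.cos(.128),np.sin(.128)])
b=S(369,386,.104); print('ball',b,(b[:2]-[.5735,.0165])@f)
print('nominal bend, tip px(crop)', [(proj(cs,p+M@v)[0]-[200,100]+.35)*3 for v in (np.array([-.019,.0015,.2005]),np.array([.081,.0015,.2005]),np.array([-.028,.0015,.065]),np.array([-.028,.0015,-.065]))])
im,d,c=snap('wrist','w9')
cv2.imwrite('pics/s9d.png',cv2.resize(im[0:1,0:1] if 0 else cs and load('s9')[0][60:240,290:360],None,fx=5,fy=5,interpolation=cv2.INTER_CUBIC)[:600,:,::-1])
E
```

```text
ball [0.6201 0.0868 0.104 ] 0.05518318029883632
nominal bend, tip px(crop) [array([384.2897, 302.0445]), array([373.7357, 376.6462]), array([389.7114, 124.6651]), array([393.4284, -19.5497])]
```

Request:
play_rows(plan=[{"slide": [0, -0.02, 0], "angular": [0.074, 0, 0], "jaw": 0.0}, {"slide": [0, -0.04, 0], "angular": [0.074, 0, 0], "jaw": 0.0}, {"slide": [0, -0.045, 0.007], "angular": [0, 0, 0], "jaw": 0.0}, {"slide": [0, -0.045, 0.007], "angular": [0, 0, 0], "jaw": 0.0}, {"slide": [0, -0.045, 0.007], "angular": [0, 0, 0], "jaw": 0.0}, {"slide": [0, -0.045, 0.007], "angular": [0, 0, 0], "jaw": 0.0}, {"slide": [0, -0.045, 0.007], "angular": [0, 0, 0], "jaw": 0.0}, {"slide": [0, -0.045, 0.007], "angular": [0, 0, 0], "jaw": 0.0}, {"slide": [0, -0.03, 0.005], "angular": [0, 0, 0], "jaw": 0.0}, {"slide": [0, 0, 0], "angular": [0, 0, 0], "jaw": 0.0}])

```text
time_s: 13.65
position: [0.5003, -0.3013, 0.259]
orientation: [3.002, 1.568, 2.977]
wrist_force: [0.5, 0.6, -2.1]
opening: 0.0177
```

Request:
play_rows(plan=[{"slide": [0, 0, 0], "angular": [0, 0, 0], "jaw": 0.0}, {"slide": [0, 0, 0], "angular": [0, 0, 0], "jaw": 0.0}])

```text
time_s: 13.85
position: [0.5008, -0.2962, 0.2603]
orientation: [2.316, 1.568, 2.297]
wrist_force: [0.3, 0.2, -1.8]
opening: 0.0175
```

```bash
python3 - <<'E'
from h import *
p,M,s=cur(); print(p,s['opening'],s['wrist_force'],delta(np.array([.5062,-.3256,.2591]),down(np.pi/2-.02)))
im,d,c=snap('scene','s10')
print('nominal', [(proj(c,p+M@v)[0]-[80,60]+.35)*3 for v in (np.array([-.019,.0015,.2005]),np.array([.081,.0015,.2005]),np.array([-.028,.0015,.065]))])
cv2.imwrite('pics/s10c.png',cv2.resize(im[60:250,80:240],None,fx=3,fy=3,interpolation=cv2.INTER_CUBIC)[:,:,::-1])
E
```

```text
[ 0.5008 -0.2962  0.2603] 0.017471082291581754 [ 0.2786  0.1637 -1.8133] (array([ 0.0012, -0.0293,  0.006 ]), array([ 0.0009, -0.0017, -0.0018]))
nominal [array([140.3805, 385.8688]), array([177.153, 462.54 ]), array([207.0669, 215.9292])]
```

View pics/s10c.png

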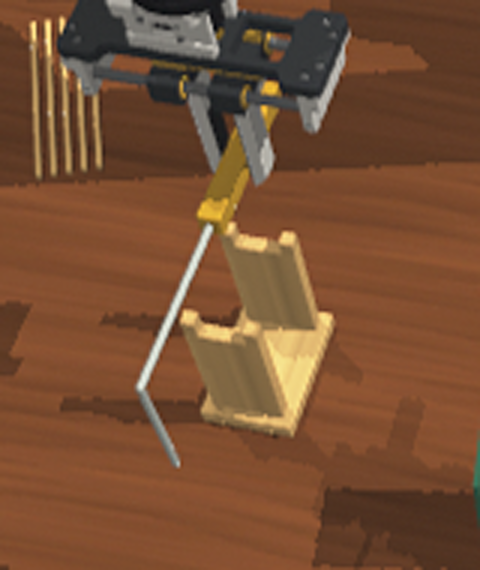

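Request:
play_rows(plan=[{"slide": [0, -0.015, 0.003], "angular": [0, 0, 0], "jaw": 0.0}, {"slide": [0, -0.0145, 0.003], "angular": [0, 0, 0], "jaw": 0.0}, {"slide": [0, 0, 0], "angular": [0, 0, 0], "jaw": 0.0}, {"slide": [0.02, 0, 0], "angular": [0, 0, 0], "jaw": 0.0}, {"slide": [0.03, 0, 0], "angular": [0, 0, 0], "jaw": 0.0}, {"slide": [0.03, 0, 0], "angular": [0, 0, 0], "jaw": 0.0}, {"slide": [0.02, 0, 0], "angular": [0, 0, 0], "jaw": 0.0}, {"slide": [0, 0, 0], "angular": [0, 0, 0], "jaw": 0.0}, {"slide": [0, 0, 0], "angular": [0, 0, 0], "jaw": 0.0}, {"slide": [0, 0, 0], "angular": [0, 0, 0], "jaw": 0.0}])

```text
time_s: 14.9
position: [0.5078, -0.3281, 0.1635]
orientation: [-0.687, 1.567, -0.707]
wrist_force: [0.0, -0.4, -1.8]
opening: 0.0175
```

```bash
python3 - <<'E'
from h import *
p,M,s=cur(); print(p,s['opening'],s['wrist_force'],delta(np.array([.5062,-.3256,.1104]),down(np.pi/2-.02)))
im,d,c=snap('scene','s11')
cv2.imwrite('pics/s11c.png',cv2.resize(im[60:250,80:240],None,fx=3,fy=3,interpolation=cv2.INTER_CUBIC)[:,:,::-1])
E
```

```text
[ 0.5078 -0.3281  0.1635] 0.017458904418690184 [ 0.0071 -0.3946 -1.8058] (array([ 0.0531,  0.0026, -0.0018]), array([0.0002, 0.0027, 0.0023]))
```

View pics/s11c.png

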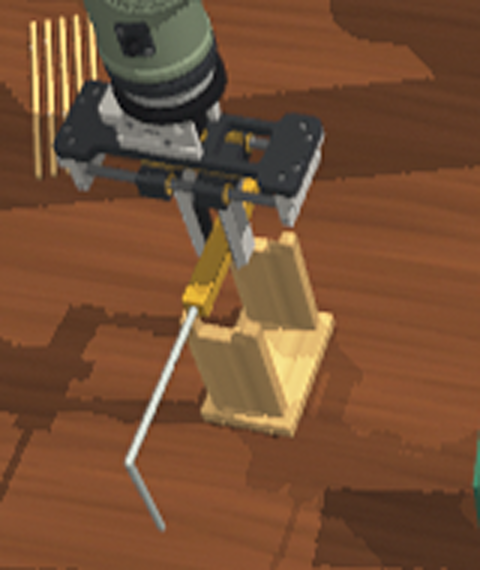

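Aligned over the notches; lower slowly with the small corrections.

Request:
play_rows(plan=[{"slide": [0.005, 0.0025, -0.0015], "angular": [0, 0.0025, 0.002], "jaw": 0.0}, {"slide": [0.012, 0, 0], "angular": [0, 0, 0], "jaw": 0.0}, {"slide": [0.012, 0, 0], "angular": [0, 0, 0], "jaw": 0.0}, {"slide": [0.01, 0, 0], "angular": [0, 0, 0], "jaw": 0.0}, {"slide": [0.006, 0, 0], "angular": [0, 0, 0], "jaw": 0.0}, {"slide": [0, 0, 0], "angular": [0, 0, 0], "jaw": 0.0}, {"slide": [0, 0, 0], "angular": [0, 0, 0], "jaw": 0.0}, {"slide": [0, 0, 0], "angular": [0, 0, 0], "jaw": 0.0}])

```text
time_s: 15.75
position: [0.5055, -0.3249, 0.117]
orientation: [2.48, 1.569, 2.46]
wrist_force: [0.8, 0.0, -2.7]
opening: 0.0177
```

```bash
python3 - <<'E'
from h import *
p,M,s=cur(); print(p,s['opening'],s['wrist_force'],delta(np.array([.5062,-.3256,.1104]),down(np.pi/2-.02)))
E
```

```text
[ 0.5055 -0.3249  0.117 ] 0.017694587287755487 [ 0.8309  0.0393 -2.7402] (array([ 0.0066, -0.0007,  0.0007]), array([ 0.0002, -0.0016, -0.0012]))
```

Request:
play_rows(plan=[{"slide": [0.003, -0.0007, 0.0007], "angular": [0, -0.001, -0.001], "jaw": 0.0}, {"slide": [0.0025, 0, 0], "angular": [0, 0, 0], "jaw": 0.0}, {"slide": [0, 0, 0], "angular": [0, 0, 0], "jaw": 0.0}, {"slide": [0, 0, 0], "angular": [0, 0, 0], "jaw": 0.0}, {"slide": [0, 0, 0], "angular": [0, 0, 0], "jaw": 0.0}])

```text
time_s: 16.25
position: [0.5058, -0.3252, 0.1109]
orientation: [2.551, 1.569, 2.532]
wrist_force: [-0.9, 0.1, -2.5]
opening: 0.0176
```

Request:
play_rows(plan=[{"slide": [0.001, 0, 0], "angular": [0, 0, 0], "jaw": 0.0}, {"slide": [0, 0, 0], "angular": [0, 0, 0], "jaw": 0.0}, {"slide": [0, 0, 0], "angular": [0, 0, 0], "jaw": 0.0}])

```text
time_s: 16.55
position: [0.5059, -0.3254, 0.1104]
orientation: [2.658, 1.57, 2.638]
wrist_force: [-1.0, 0.7, 0.6]
opening: 0.017
```

```bash
python3 - <<'E'
from h import *
p,M,s=cur(); print(p,s['opening'],s['wrist_force'],s['ft_torque'],delta(np.array([.5062,-.3256,.1104]),down(np.pi/2-.02)))
E
```

```text
[ 0.5059 -0.3254  0.1104] 0.016960143780647523 [-0.9959  0.73    0.6062] [ 0.0913  0.1262 -0.0182] (array([ 0.    , -0.0002,  0.0003]), array([ 0.0002, -0.0011, -0.0006]))
```

Seated (weight taken off). Release and withdraw.

Request:
play_rows(plan=[{"slide": [0, 0, 0], "angular": [0, 0, 0], "jaw": 0.022}, {"slide": [0, 0, 0], "angular": [0, 0, 0], "jaw": 0.03}, {"slide": [0, 0, 0], "angular": [0, 0, 0], "jaw": 0.045}, {"slide": [0, 0, 0], "angular": [0, 0, 0], "jaw": 0.06}, {"slide": [0, 0, 0], "angular": [0, 0, 0], "jaw": 0.06}])

```text
time_s: 17.05
position: [0.5058, -0.3252, 0.1099]
orientation: [2.568, 1.569, 2.548]
wrist_force: [0.1, -0.9, -0.1]
opening: 0.0506
```

Request:
play_rows(plan=[{"slide": [-0.01, 0, 0], "angular": [0, 0, 0], "jaw": 0.06}, {"slide": [-0.03, 0, 0], "angular": [0, 0, 0], "jaw": 0.06}, {"slide": [-0.04, 0, 0], "angular": [0, 0, 0], "jaw": 0.06}, {"slide": [-0.04, 0, 0], "angular": [0, 0, 0], "jaw": 0.06}, {"slide": [-0.04, 0, 0], "angular": [0, 0, 0], "jaw": 0.06}, {"slide": [0, 0, -0.04], "angular": [0, 0, 0], "jaw": 0.06}, {"slide": [0, 0, -0.04], "angular": [0, 0, 0], "jaw": 0.06}, {"slide": [0, 0, -0.03], "angular": [0, 0, 0], "jaw": 0.06}, {"slide": [0, 0, 0], "angular": [0, 0, 0], "jaw": 0.06}, {"slide": [0, 0, 0], "angular": [0, 0, 0], "jaw": 0.06}])

```text
time_s: 18.05
position: [0.3962, -0.3235, 0.2711]
orientation: [-0.796, 1.57, -0.817]
wrist_force: [0.9, -0.6, 0.3]
opening: 0.0603
```

```bash
python3 - <<'E'
from h import *
p,M,s=cur(); print(p,s['opening'],s['wrist_force'])
im,d,c=snap('scene','s12')
cv2.imwrite('pics/s12c.png',cv2.resize(im[120:295,120:360],None,fx=3.3,fy=3.3,interpolation=cv2.INTER_CUBIC)[:,:,::-1])
im,d,c=snap('top','t12')
cv2.imwrite('pics/t12c.png',cv2.resize(im[165:285,200:420],None,fx=3.3,fy=3.3,interpolation=cv2.INTER_CUBIC)[:,:,::-1])
E
```

```text
[ 0.3962 -0.3235  0.2711] 0.06034770400198577 [ 0.9249 -0.6251  0.3152]
```

View pics/s12c.png

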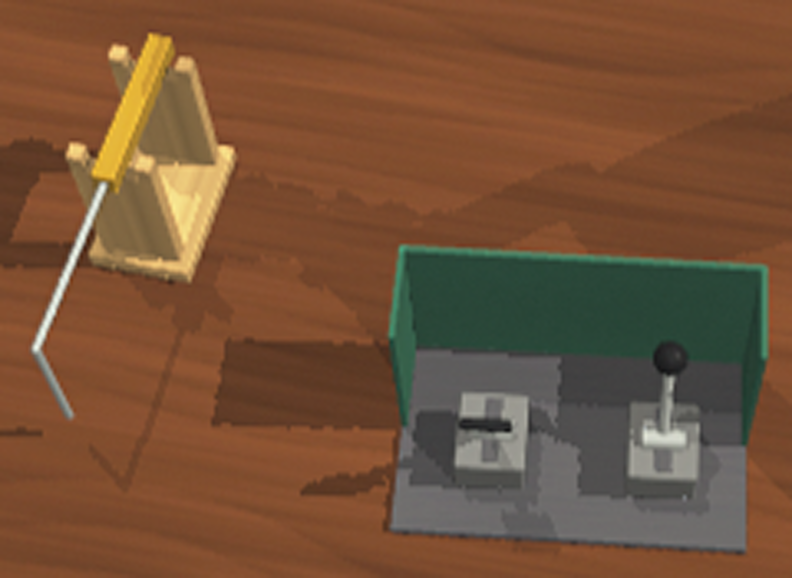

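View pics/t12c.png

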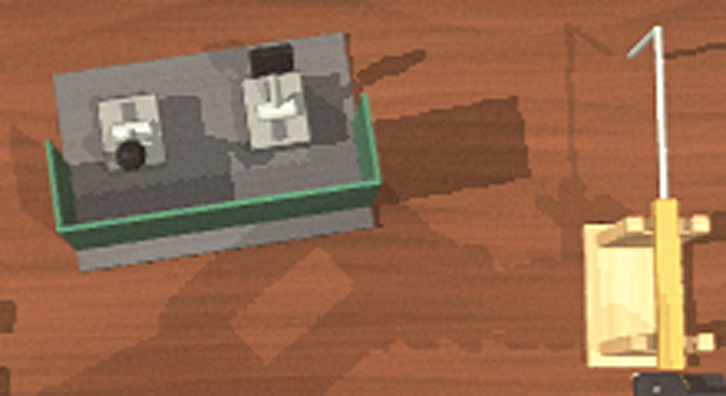

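```bash
python3 -c "
from h import *
print(sense()['qvel'].max()); print(finish_job())"
```

```text
0.01535519019233194
the job is handed in; nothing more can be done
None
```

The ball-headed lever is pulled fully over and the rod is back on its rest as I found it. I handed the job in at about 18 s, well inside the 50 s limit.

- **Ball lever:** I hooked it from behind with the rod and pulled until it hit its stop, where the wrist force rose to about 14 N. After the hook was lifted off, I measured the ball about 55 mm behind the panel. The last pictures still show it leaning towards the guard. The gripper never went near it.
- **Flat lever:** it sits at the same pixels in the scene and top pictures before and after, so it has not moved.
- **Rod:** it lies level in both notches, within about a pixel (1–2 mm) of where it started. The gripper is open and about 16 cm up and 11 cm back from it.

No check failed. My only correction was before the grasp, when the arm was still settling and sat 4–6 mm off; I fixed that before closing the fingers.

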